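# Clear a fixture plate with a scraper block and stand its post up

## Task

Take the scraper block from its tray, use it (not the fingers) to wipe all four offcuts off the fixture plate into the trough at the plate's end, and put the block back in its tray, standing on its sole. Then stand the square post, which lies on the plate, upright on the plate: lift one end while the other end stays down on the plate as the pivot, and let go. Leave the tape roll, the torch and the grease tub where they are.

Things in the scene. Friction and masses are not known exactly. Their poses are not given: they have to be found in the camera images.
- plate: Fixed aluminium plate, 132 (x) x 220 (y) mm; an ear at its +x side (away from the robot) widens it to x = +105 mm for y = +35 to +110. Top 40 mm above the origin, which is on the table under the 132 x 220 centre; z up. For y = -110 to +18 a side strip stands 8 mm proud along both edges, 120 mm between them. The chip trough joins the open y = -110 end.
- trough (a point): Centre of the floor of the sheet-steel chip trough, which is fixed to the plate's -y end and spans the plate's y = -110 to -172 mm; 126 x 59 mm inside, floor 3 mm above the table, walls 30 mm high, so the floor lies 37 mm below the plate's top. Axes parallel to the plate's.
- tray: Fixed shallow grey plastic tool tray, 100 (x) x 60 (y) x 14 mm outside, walls and floor 5 mm thick; origin on the table under its centre, z up. The scraper block stands in it.
- scraper_grip (a point): Centre of the upright black grip of the scraper block, 46 mm above the block's sole. Block: metal body 70 (x) x 28 (y) x 23 mm on a 5 mm rubber sole (part of the 23), black grip 52 (x) x 24 (y) mm on it reaching from 23 to 68 mm above the sole; 0.22 kg. Its x runs along its wiping edge, z up; take the grip across its 24 mm (along y) from above.
- post_mid (a point): Centre of the plain square dark steel post, 40 x 40 x 110 mm, 0.3 to 0.5 kg, both ends alike and flat; its x is the long axis. It lies across the plate's strip-free end, along the plate's x, near the -x edge. Tipped up about the lower edge of an end, it comes to stand on the 40 mm beyond that end: there is room for that at its far end, on the ear, not at its near end.
- post_end_a (a point): Centre of the post's +x end face (55 mm from its centre).
- post_end_b (a point): Centre of the post's -x end face (55 mm from its centre).
- offcut_bar: Loose dark steel bar offcut, 36 x 18 x 9 mm, lying on the plate between the side strips; origin at the centre of its underside.
- offcut_hex: Loose dark steel slice of hexagonal bar, 30 mm over corners, 10 mm thick, lying flat on the plate between the strips; origin at the centre of its underside.
- offcut_slug: Loose dark steel disc, 28 mm diameter, 9 mm thick, lying flat on the plate between the strips; origin at the centre of its underside.
- offcut_angle: Loose dark steel piece of angle, 34 x 20 mm, 4 mm thick with a 14 mm high flange, lying on the plate between the strips; origin at the centre of its underside. The four offcuts' centres start between the plate's y = -90 and -34 mm.
- tape_roll: Bystander: yellow tape roll, 69 mm diameter, 19 mm high, lying on the table at the far right; origin under its centre.
- torch: Bystander: black inspection torch, 105 mm long, 32 mm wide, 28 mm high, lying on the table left of the tray; origin under its centre.
- grease_tub: Bystander: white tub with blue lid, 62 mm diameter, 42 mm high, on the table behind and left of the tray; origin under its centre.
Mind the look-alikes: they are no part of the job. There is more than one size of the part that bears scraper_grip; the job needs the larger.

How it is judged:
By the outcome, as a careful person would: the job done as asked, in the order asked, and still so for the second after the job is handed in, with the robot touching nothing.
It also fails if it takes over 64 s, if anything falls off the work surface, if the arm or the gripper's body presses on something with over 40 N, if the wrist force passes 120 N, or if a joint passes its speed limit or range.

## Robot

A 6-joint arm with a two-finger parallel gripper is mounted at the origin on a cart in front of the work surface, level with it; the furniture and walls round the work are solid. World frame = base frame: x ahead of the robot, y to its left, z up, the work surface at z = 0. Lengths are in m, angles in rad, forces in N, time in s.
With the tool pointing down it reaches from about 0.35 to 0.775 m from the base axis. Payload 7.3 kg.
Tool frame: the origin (TCP) lies on the front face of the gripper's body, between the roots of the fingers; the fingertips stand 66 mm ahead of it and the grasp point (between the pads) lies 47 mm ahead of it; z points along the fingers, x is the direction in which the jaws open and shut, and the axes are right-handed (so a half turn about z gives the same grasp; the last joint's range is limited). The gripper opens to 92 mm and grips with 3 to 60 N. Pads are 19 mm wide; open, the fingers measure 130 mm over their backs; the gripper's body (75 mm by 190 mm) begins 47 mm behind the grasp point.
Start: joints at [1.183, 0.342, 1.524, -0, 1.275, -0.146], TCP at [0.126, 0.51, 0.292] pointing down, gripper open.
Joint ranges: [-2.53, 2.53], [-0.77, 2.02], [0.04, 2.7], [-1, 4.14], [0.28, 2.66], [-3.11, 3.11]. Speed limits (rad/s): [2.57, 2.57, 3.14, 3.14, 3.14, 3.14].

## Interface

Orientations are given as a unit quaternion [w, x, y, z].
In Python, from cell import bot, optics gives the robot as it stands.
- The arm moves only by the tool move_arm, never from a script. Its argument "series" is a list of rows, each a list of 5 numbers: the opening, from -1 (shut) to 1 (fully open), then the shift along the tool's x, y, z in cm, then the turn about the tool's z in rad. In form: [[gripper, dx, dy, dz, yaw], ...]. A call has 1 to 20 rows; each row is the pose to reach, as a shift and turn from the pose commanded when the call began, along the tool's axes at that moment; what a row does not reach only later rows make up. A row lasts 1/12 s, in which the tool goes at most 41.7 mm and 7.16 degrees, less where a joint would pass 70% of its speed; a pose out of reach is approached as far as the arm can. A call with a gripper value outside its range is refused whole. The fingers move at their own pace and stop on an object; "newtons" is the grip in N (left out, the last holds). Time passes only in rows, so rows that repeat a pose let the fingers close. It gives the time, the measured TCP pose, the force and the opening at its end, in the units of the state.
- bot.observe(): the state, without advancing time (a new reading comes with each control period).
- optics.camera(name): name is "scene" or "top"; returns the picture (400x640x3 uint8, red, green, blue); there is no depth.
- optics.camera_params(name): a dict with "fx", "fy", "cx", "cy" (pixels), "view" (4x4, takes a point from world to camera coordinates). Camera axes: x right, y up, looking along -z (the intrinsics and any distortion apply to the point x, -y, -z); pixel columns grow to the right and rows downward; lengths in m; the calibration is good to about 2 mm. A picture is of the moment at which its call begins. camera_params takes no time and is no camera call.
- bot.close_job(): hands the job in, once; it reports no verdict.
The state is a dict: "t": time; "joint_positions": joint angles; "qd": joint speeds; "joint_torque": joint torques, N m; "eef_pos": TCP position; "orientation": TCP orientation; "force": force on the tool from outside, world axes, zero at the start; "ft_torque": the same for the moment, N m; "grip_width": finger opening in m.
Only numpy, scipy, OpenCV 4.12 (cv2) and the standard library are available. Lean on these libraries where they do the work, as an engineer would, in place of code of your own. Each camera call takes 0.05 s, during which the arm holds its last target.

## Working session

There is one attempt and no reset: what is moved stays moved. The work goes in short steps, Python scripts to look and compute and a tool call to move; the robot and the scene stay as the last step left them, time stands still between calls to the robot, and variables do not carry over. Pictures are saved under pics/ and viewed, and the job is handed in when it is done.

Besides the shell and the picture viewer there is one more tool, called after "Request:" in YAML: its name, and indented under it one key for each argument. move_arm: Moves the arm, as the interface text tells. Its arguments: {"type":"object","properties":{"series":{"type":"array","items":{"type":"array","items":{"type":"number"}}},"newtons":{"type":"number"}},"required":["series"]}

```bash
ls; mkdir -p pics; python3 - <<'E'
from cell import bot, optics
import cv2
print(bot.observe())
for n in("scene","top"):
    im=optics.camera(n); p=optics.camera_params(n); print(n,p)
    cv2.imwrite(f"pics/{n}0.png",im[:,:,::-1])
E
```

```text
pics
{'t': 0.0, 'joint_positions': array([ 1.18298916e+00,  3.42695999e-01,  1.52502820e+00, -7.90614921e-07,
        1.27540969e+00, -1.46009709e-01]), 'qd': array([-1.15803450e-04, -1.16578907e-03, -6.28831651e-05,  3.21372066e-04,
       -2.37273523e-03, -2.79784522e-04]), 'joint_torque': array([-7.61681604e-04, -4.31236017e+01, -2.44213718e+01,  7.16509810e-02,
        5.60320972e-02, -9.54563370e-05]), 'eef_pos': array([0.12557284, 0.5094352 , 0.29155486]), 'orientation': array([ 3.82221950e-04,  7.87225260e-01,  6.16665060e-01, -6.69145852e-04]), 'force': array([ 0.25903266, -0.41791698, -0.96446559]), 'ft_torque': array([ 0.0047375 , -0.0042112 ,  0.04874003]), 'grip_width': 0.09179684097226679}
scene {'fx': 453.1601784307011, 'fy': 453.1601784307011, 'cx': 316.92534329662107, 'cy': 200.26088823756896, 'view': array([[ 0.4536461 , -0.89090006,  0.02241208, -0.27800762],
       [ 0.51412317,  0.28216767,  0.80997455, -0.3034387 ],
       [-0.72793034, -0.35591922,  0.58603663, -0.88700432],
       [ 0.        ,  0.        ,  0.        ,  1.        ]])}
top {'fx': 493.5948975174168, 'fy': 493.5948975174168, 'cx': 322.86148973816546, 'cy': 199.25018496920404, 'view': array([[ 0.02848732, -0.99955464,  0.00888745, -0.04510813],
       [ 0.9877466 ,  0.0295134 ,  0.15325017, -0.51348184],
       [-0.15344422,  0.00441286,  0.98814746, -1.49295896],
       [ 0.        ,  0.        ,  0.        ,  1.        ]])}
```

View pics/scene0.png

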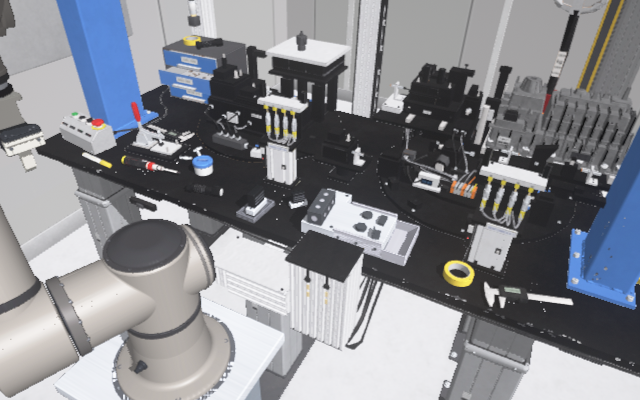

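View pics/top0.png

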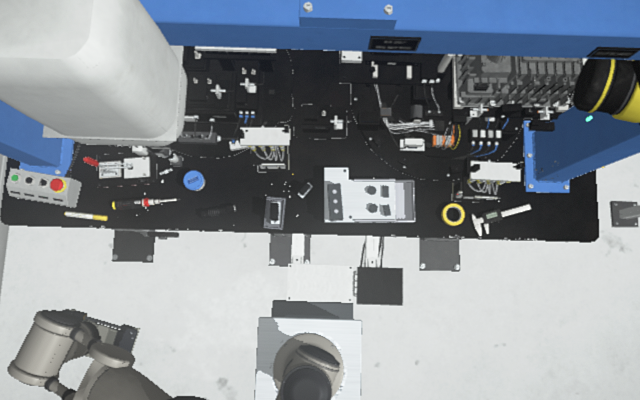

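Overview: plate at about (365,200) in top, tray with block at (275,211), a smaller look-alike block at (305,190), tape at (453,215), tub at (194,180). Next, enlarged crops.

```bash
cat > h.py <<'E'
import numpy as np, cv2
from cell import bot, optics
from scipy.spatial.transform import Rotation as R
def crop(n,x0,y0,x1,y1,s,out,im=None):
    im=optics.camera(n)[:,:,::-1] if im is None else im
    c=cv2.resize(im[y0:y1,x0:x1],None,fx=s,fy=s,interpolation=cv2.INTER_CUBIC)
    for x in range((x0+9)//10*10,x1,10):
        cv2.line(c,((x-x0)*s,0),((x-x0)*s,5 if x%50 else 14),(0,0,255),1)
        if x%20==0: cv2.putText(c,str(x),((x-x0)*s+2,16),0,.35,(0,0,255),1)
    for y in range((y0+9)//10*10,y1,10):
        cv2.line(c,(0,(y-y0)*s),(5 if y%50 else 14,(y-y0)*s),(0,0,255),1)
        if y%20==0: cv2.putText(c,str(y),(6,(y-y0)*s+4),0,.35,(0,0,255),1)
    cv2.imwrite(out,c)
def pix(n,P):
    p=optics.camera_params(n);V=p['view'];P=np.atleast_2d(P)
    c=P@V[:3,:3].T+V[:3,3]
    return np.c_[p['cx']+p['fx']*c[:,0]/-c[:,2], p['cy']-p['fy']*c[:,1]/-c[:,2]]
def ray(n,u,v,z):
    p=optics.camera_params(n);V=p['view']
    d=np.array([(u-p['cx'])/p['fx'],-(v-p['cy'])/p['fy'],-1.])
    d=V[:3,:3].T@d; o=-V[:3,:3].T@V[:3,3]
    return o+d*(z-o[2])/d[2]
def st():
    s=bot.observe(); print('t',round(s['t'],2),'pos',s['eef_pos'].round(4),'F',s['force'].round(1),'grip',round(s['grip_width'],4)); 
    q=s['orientation']; M=R.from_quat([q[1],q[2],q[3],q[0]]).as_matrix(); print(M.round(3)); return s,M
E
python3 - <<'E'
from h import *
t=cv2.imread('pics/top0.png');s=cv2.imread('pics/scene0.png')
crop('top',250,160,430,240,4,'pics/tc.png',t)
crop('scene',230,170,430,270,4,'pics/sc.png',s)
E
```

```text
(no output)
```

View pics/tc.png

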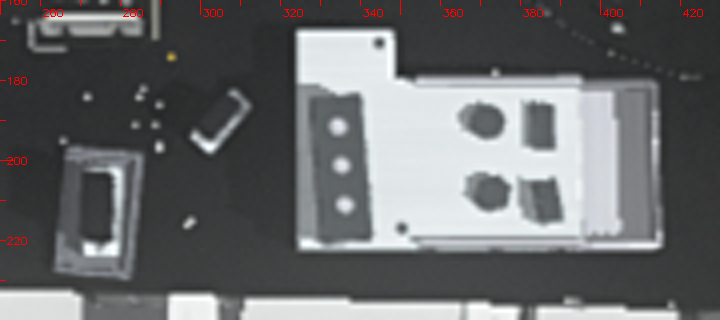

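View pics/sc.png

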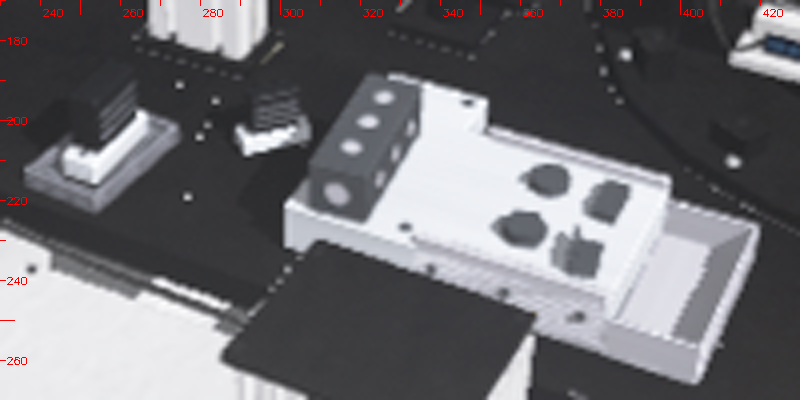

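```bash
cat > fit.py <<'E'
from h import *
from scipy.optimize import least_squares
def W(p,L):
    L=np.atleast_2d(L);c,s=np.cos(p[2]),np.sin(p[2])
    return np.c_[p[0]+c*L[:,0]-s*L[:,1],p[1]+s*L[:,0]+c*L[:,1],L[:,2]]
def fit(obs,p0):
    def f(p):
        r=[]
        for n,l,uv in obs: r+=list((pix(n,W(p,l))[0]-uv))
        return r
    o=least_squares(f,p0,loss='soft_l1'); return o.x,np.array(o.fun).reshape(-1,2).round(1)
E
python3 - <<'E'
from fit import *
for n in('top','scene'):
    V=optics.camera_params(n)['view'];print(n,-V[:3,:3].T@V[:3,3])
print(ray('top',365,200,.04))
obs=[('top',(.105,.11,.04),(323.7,167.3)),('top',(.105,.035,.04),(348.5,167.3)),('top',(.066,.035,.04),(348.5,179.3)),('top',(-.066,.11,.04),(324.3,222)),
('scene',(.105,.035,.04),(348.5,194.5)),('scene',(.066,.035,.04),(347.5,203)),('scene',(-.066,.11,.04),(302,221)),
('scene',(.066,-.11,.048),(394,214)),('scene',(-.066,-.11,.048),(380.5,246))]
p,r=fit(obs,[.5,-.1,0]);print('plate',p.round(4));print(r.tolist())
t=[('top',(-.05,.03,.014),(266.5,197)),('top',(.05,.03,.014),(266.7,197)),('top',(.05,-.03,.014),(285.5,198)),('top',(-.05,.03,.014),(263.8,229)),('top',(-.05,-.03,.014),(282.5,229.5))][1:]
p2,r=fit(t,[.5,.1,0]);print('tray',p2.round(4));print(r.tolist())
np.save('plate.npy',p);np.save('tray.npy',p2)
t=cv2.imread('pics/top0.png');s=cv2.imread('pics/scene0.png')
def draw(im,n,x0,y0,x1,y1,sc,out,polys):
    c=cv2.resize(im[y0:y1,x0:x1],None,fx=sc,fy=sc,interpolation=cv2.INTER_CUBIC)
    for P in polys:
        uv=((pix(n,P)+.5-[x0,y0])*sc).round().astype(int); cv2.polylines(c,[uv.reshape(-1,1,2)],True,(0,255,0),1)
    cv2.imwrite(out,c)
z=.04
polys=[W(p,[(a,b,z) for a,b in((-.066,-.11),(-.066,.11),(.105,.11),(.105,.035),(.066,.035),(.066,-.11))]),
 W(p,[(a,b,.033) for a,b in((-.066,-.172),(-.066,-.11),(.066,-.11),(.066,-.172))]),
 W(p2,[(a,b,.014) for a,b in((-.05,-.03),(-.05,.03),(.05,.03),(.05,-.03))]),
 W(p2,[(a,b,.073) for a,b in((-.026,-.012),(-.026,.012),(.026,.012),(.026,-.012))])]
draw(t,'top',250,160,430,240,4,'pics/o1.png',polys)
draw(s,'scene',230,170,430,270,4,'pics/o2.png',polys)
E
```

```text
top [ 0.27938903 -0.02334523  1.55435568]
scene [-0.36355542 -0.4777583   0.77182537]
[ 0.51609889 -0.16102395  0.04      ]
plate [ 0.5127 -0.1442  0.0247]
[[0.6, 0.3], [-0.3, 0.5], [-0.3, 0.7], [-0.2, -0.1], [3.2, 0.1], [-1.2, -1.2], [-2.0, -0.3], [3.4, 0.3], [0.5, -2.0]]
tray [ 0.4695  0.1199 -0.0391]
[[-0.2, -0.0], [-0.1, 0.3], [-0.1, -0.5], [0.4, 0.3]]
```

View pics/o1.png

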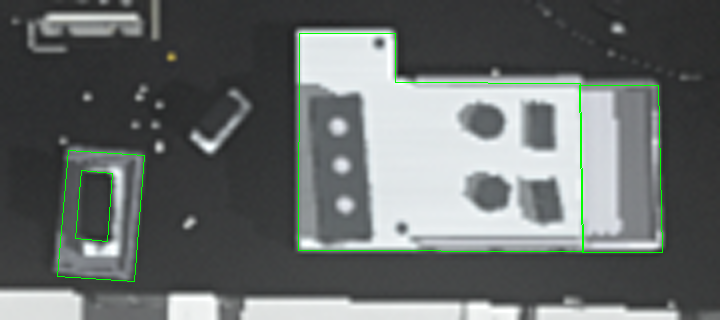

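View pics/o2.png

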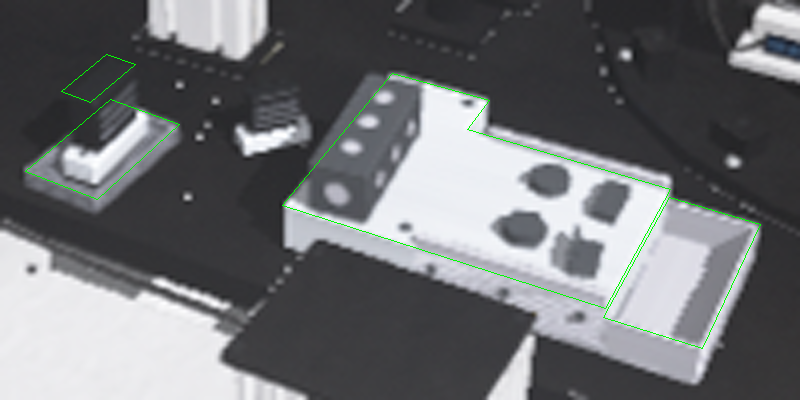

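```bash
python3 - <<'E'
from h import *
t=cv2.imread('pics/top0.png');s=cv2.imread('pics/scene0.png')
g=lambda im:(255*(im/255.)**.45).astype('uint8')
crop('top',255,185,315,235,12,'pics/tb.png',g(t))
crop('scene',230,170,315,230,9,'pics/sb.png',g(s))
crop('top',320,162,420,228,8,'pics/tp.png',g(t))
E
```

```text
(no output)
```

View pics/tb.png

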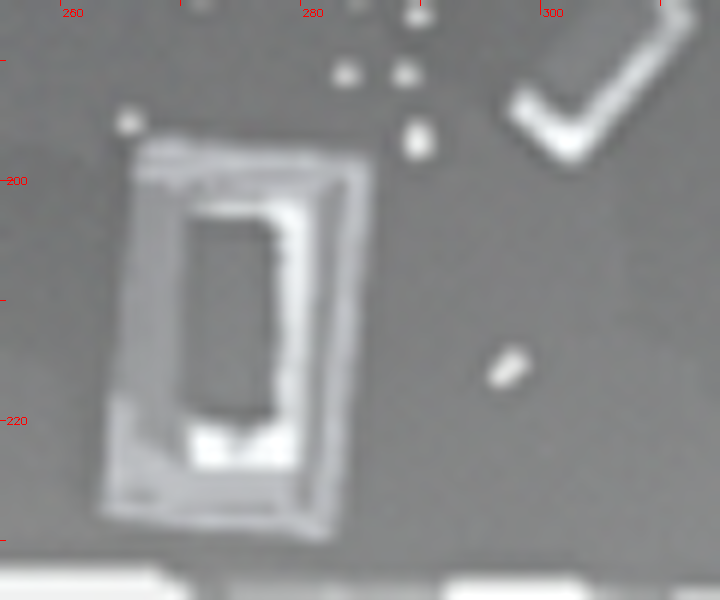

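View pics/sb.png

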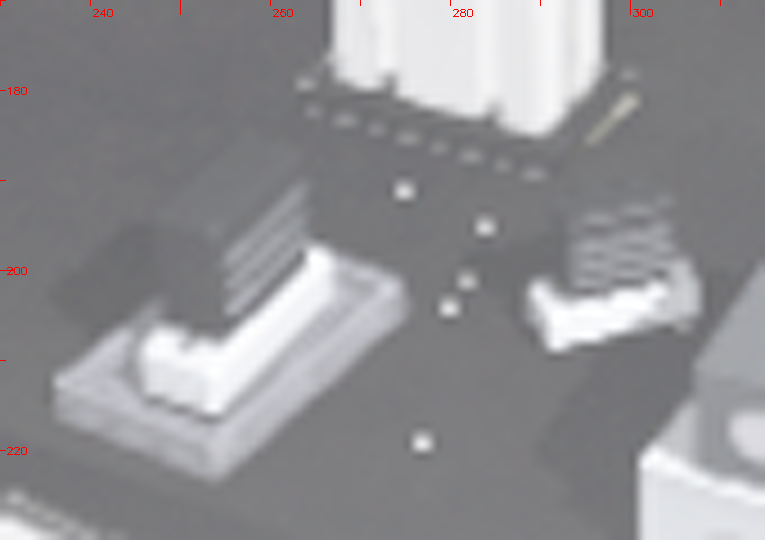

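View pics/tp.png

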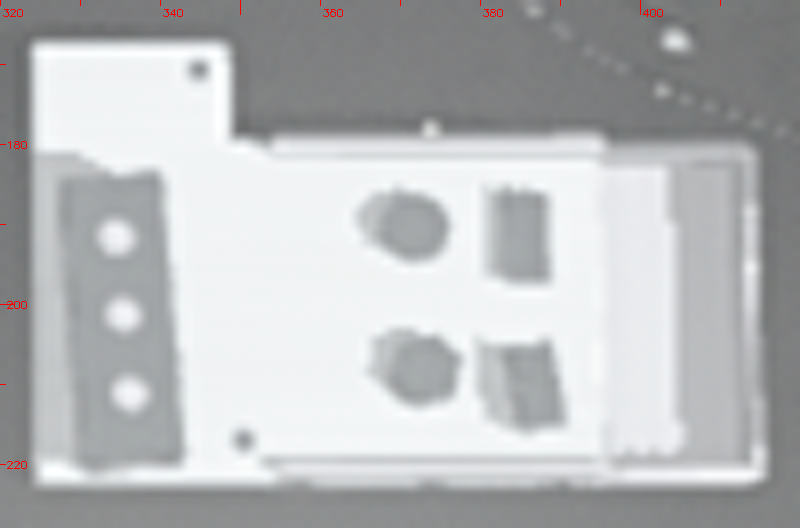

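Top crop: block body (270.5–280, 202–224), grip top (270–277, 203–220), the look-alike at (303,192) is smaller and outside the tray. Post's top face is (327.5,184)–(342.7,220), and the offcuts are around (371,190), (386,191), (372,208), (387,209).

```bash
python3 - <<'E'
from fit import *
pl=np.load('plate.npy')
ob=[]
for (a,b),uv in zip([(.026,.012),(.026,-.012),(-.026,-.012),(-.026,.012)],[(269.8,203),(277,203),(276.8,220),(269.8,220)]): ob.append(('top',(a,b,.073),uv))
for (a,b),uv in zip([(.035,-.014),(-.035,-.014),(-.035,.014)],[(280.3,202),(279.3,223.8),(270.5,224)]): ob.append(('top',(a,b,.028),uv))
ob+=[('scene',(-.035,-.014,.028),(253,212)),('scene',(-.035,.014,.028),(245.5,208.7))]
pb,r=fit(ob,[.47,.12,0]);print('block',pb.round(4),r.tolist()); np.save('block.npy',pb)
obp=[]
for (a,b),uv in zip([(.055,.02),(.055,-.02),(-.055,-.02),(-.055,.02)],[(327.5,184.6),(339.8,183.6),(342.8,219.7),(330,220.5)]): obp.append(('top',(a,b,.08),uv))
obp+=[('scene',(-.055,.02,.08),(308,209)),('scene',(-.055,-.02,.08),(322,213)),('scene',(-.055,-.02,.04),(320,224.5)),('scene',(.055,-.02,.08),(334,190)),]
pp,r=fit(obp,[.5,-.06,0]);print('post',pp.round(4),r.tolist());np.save('post.npy',pp)
def inpl(w):
    d=np.array(w[:2])-pl[:2];c,s=np.cos(pl[2]),np.sin(pl[2]);return np.array([c*d[0]+s*d[1],-s*d[0]+c*d[1]]).round(4)
print('post in plate',inpl(pp),pp[2]-pl[2])
for (a,b) in [(.055,.02),(.055,-.02),(-.055,-.02),(-.055,.02)]: print(inpl(W(pp,(a,b,0))[0]))
for nm,u,v,h in[('slug',371.5,190,.049),('bar',386.8,191,.049),('hex',372.3,208,.05),('angle',387,210,.046)]:
    print(nm,inpl(ray('top',u,v,h)))
print('look',ray('top',303,192,.03)[:2])
s,M=st()
E
```

```text
block [0.468  0.1174 0.0347] [[0.1, -0.1], [0.8, -0.2], [0.9, -0.1], [-0.1, -0.1], [-0.7, 0.1], [0.2, 0.6], [-0.1, 0.4], [0.3, -1.0], [-1.1, -0.5]]
post [ 0.5025 -0.0663  0.1205] [[-1.0, -0.3], [-0.2, -0.5], [0.4, -0.8], [-0.0, -0.4], [-1.7, 1.0], [-0.8, 0.6], [0.8, 1.5], [0.9, 0.4]]
post in plate [-0.0082  0.0782] 0.09589108383408877
[0.0446 0.1033]
[0.0484 0.0635]
[-0.0611  0.053 ]
[-0.0649  0.0928]
slug [ 0.0331 -0.0365]
bar [ 0.0302 -0.0839]
hex [-0.0233 -0.0382]
angle [-0.0288 -0.084 ]
look [0.53720537 0.03266917]
t 0.1 pos [0.1256 0.5095 0.2916] F [-0.2 -0.6  0.4] grip 0.092
[[ 0.239  0.971 -0.   ]
 [ 0.971 -0.239 -0.001]
 [-0.001 -0.    -1.   ]]
```

Request:
move_arm:
  series:
    - [0.2,-15,21.3,2,-0.13]
    - [0.2,-15,21.3,2,-0.266]
    - [0.2,-29.9,42.6,8,-0.266]
    - [0.2,-29.9,42.6,8,-0.266]
    - [0.2,-29.9,42.6,8,-0.266]
    - [0.2,-29.9,42.6,8,-0.266]
    - [0.2,-29.9,42.6,8,-0.266]
    - [0.2,-29.9,42.6,8,-0.266]
    - [0.2,-29.9,42.6,8,-0.266]
    - [0.2,-29.9,42.6,8,-0.266]
    - [0.2,-29.9,42.6,8,-0.266]
    - [0.2,-29.9,42.6,8,-0.266]
    - [0.2,-29.9,42.6,8,-0.266]
    - [0.2,-29.9,42.6,8,-0.266]
    - [0.2,-29.9,42.6,8,-0.266]
    - [0.2,-29.9,42.6,8,-0.266]

```text
t: 1.43
eef_pos: [0.4671, 0.1176, 0.2119]
orientation: [-0.001, 0.699, 0.715, -0.0]
force: [0.5, 0.2, -0.3]
grip_width: 0.055
```

```bash
python3 - <<'E'
from h import *
s,M=st(); print(s['joint_positions'].round(2))
crop('top',240,160,330,240,8,'pics/a1.png'); crop('scene',200,120,320,240,5,'pics/a2.png')
b=np.load('block.npy'); d=np.r_[b[:2],.098]-s['eef_pos']; print('tool shift cm',(M.T@d*100).round(2))
E
```

```text
t 1.43 pos [0.4671 0.1176 0.2119] F [ 0.5  0.2 -0.3] grip 0.055
[[-0.024  1.    -0.001]
 [ 1.     0.024  0.   ]
 [ 0.    -0.001 -1.   ]]
[ 0.09  0.35  1.76  0.    1.04 -1.51]
tool shift cm [-0.03  0.11 11.39]
```

View pics/a2.png

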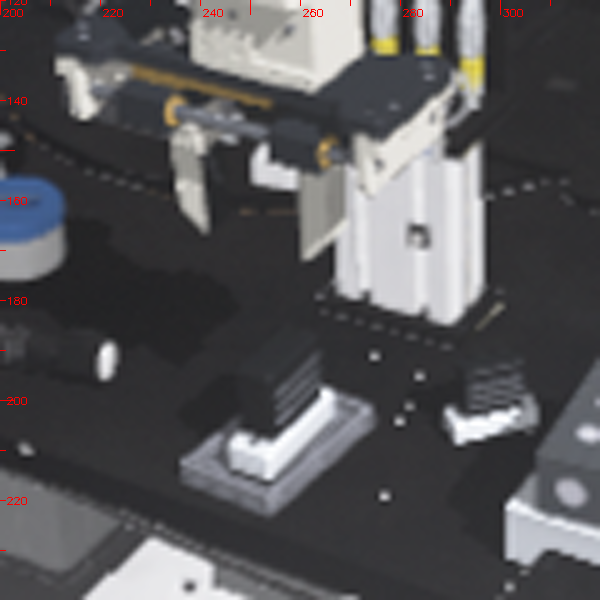

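View pics/a1.png

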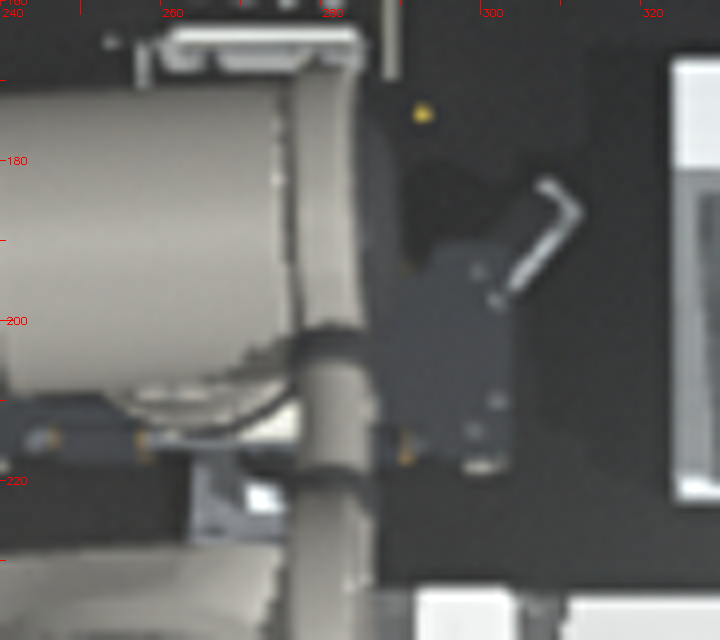

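Request:
move_arm:
  series:
    - [0.2,0,0.1,4,0]
    - [0.2,0,0.1,8,0]
    - [0.2,0,0.1,10.5,0]
    - [0.2,0,0.1,11.4,0]
    - [0.2,0,0.1,11.4,0]
    - [-0.3,0,0.1,11.4,0]
    - [-1,0,0.1,11.4,0]
    - [-1,0,0.1,11.4,0]
    - [-1,0,0.1,11.4,0]
    - [-1,0,0.1,11.4,0]
    - [-1,0,0.1,11.4,0]
    - [-1,0,0.1,11.4,0]
  newtons: 45

```text
t: 2.53
eef_pos: [0.4691, 0.1176, 0.0991]
orientation: [0.0, 0.699, 0.716, 0.001]
force: [-1.1, 0.1, 6.3]
grip_width: 0.0238
```

```bash
python3 - <<'E'
from h import *
s,M=st()
E
```

```text
t 2.53 pos [0.4691 0.1176 0.0991] F [-1.1  0.1  6.3] grip 0.0238
[[-0.024  1.     0.002]
 [ 1.     0.024  0.   ]
 [ 0.     0.002 -1.   ]]
```

Request:
move_arm:
  series:
    - [-1,0,0,-4,0]
    - [-1,0,0,-8,0]
    - [-1,-2,0.5,-11,0]
    - [-1,-25.8,5.9,-11,0]
    - [-1,-25.8,5.9,-11,0]
    - [-1,-25.8,5.9,-11,0]
    - [-1,-25.8,5.9,-11,0]
    - [-1,-25.8,5.9,-11,0]
    - [-1,-25.8,5.9,-11,0]
    - [-1,-25.8,5.9,-11,0]
    - [-1,-25.8,5.9,-11,0]
    - [-1,-25.8,5.9,-8,0]
    - [-1,-25.8,5.9,-6,0]
    - [-1,-25.8,5.9,-6,0]

```text
t: 3.7
eef_pos: [0.5313, -0.1369, 0.1543]
orientation: [-0.004, 0.698, 0.716, -0.001]
force: [-1.8, 0.2, -3.2]
grip_width: 0.0236
```

```bash
python3 - <<'E'
from h import *
s,M=st()
crop('scene',270,120,430,270,5,'pics/b2.png')
E
```

```text
t 3.7 pos [ 0.5313 -0.1369  0.1543] F [-1.8  0.2 -3.2] grip 0.0236
[[-0.025  1.    -0.008]
 [ 1.     0.025  0.004]
 [ 0.004 -0.008 -1.   ]]
```

View pics/b2.png

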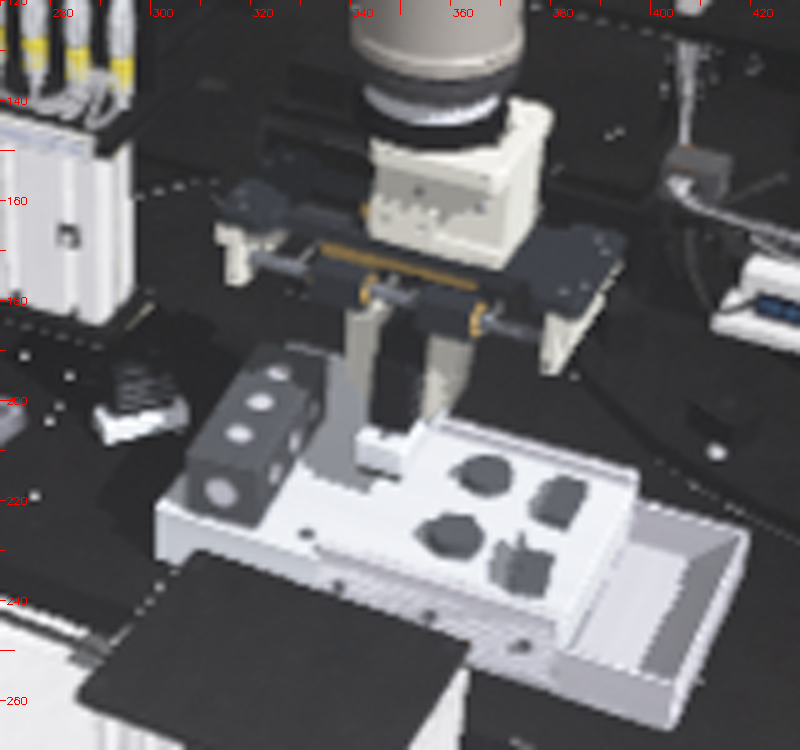

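The block is held level, at about (349,210) and behind the offcuts. Descending in steps to feel for the plate.

Request:
move_arm:
  series:
    - [-1,0,0,0,0]
    - [-1,0,0,1,0]
    - [-1,0,0,1.5,0]
    - [-1,0,0,1.7,0]
    - [-1,0,0,1.7,0]
    - [-1,0,0,1.7,0]

```text
t: 4.25
eef_pos: [0.534, -0.139, 0.1413]
orientation: [0.0, 0.699, 0.716, 0.0]
force: [-0.5, 0.5, -1.9]
grip_width: 0.0234
```

```bash
python3 - <<'E'
from h import *
s,M=st()
E
```

```text
t 4.25 pos [ 0.534  -0.139   0.1413] F [-0.5  0.5 -1.9] grip 0.0234
[[-0.024  1.     0.   ]
 [ 1.     0.024  0.   ]
 [ 0.     0.    -1.   ]]
```

Request:
move_arm:
  series:
    - [-1,0,0,0.4,0]
    - [-1,0,0,0.6,0]
    - [-1,0,0,0.65,0]
    - [-1,0,0,0.7,0]
    - [-1,0,0,0.7,0]

```text
t: 4.67
eef_pos: [0.5339, -0.139, 0.1342]
orientation: [-0.0, 0.699, 0.716, 0.0]
force: [0.2, -0.1, -1.7]
grip_width: 0.0236
```

Request:
move_arm:
  series:
    - [-1,0,0,0.05,0]
    - [-1,0,0,0.1,0]
    - [-1,0,0,0.1,0]

```text
t: 4.92
eef_pos: [0.534, -0.1391, 0.1341]
orientation: [0.0, 0.698, 0.716, 0.0]
force: [-2.9, 0.8, 5.5]
grip_width: 0.0237
```

Request:
move_arm:
  series:
    - [-1,-1,0,0,0]
    - [-1,-2,0,0,0]
    - [-1,-3,0,0,0]
    - [-1,-4,0,0,0]
    - [-1,-5,0,0,0]
    - [-1,-6,0,0,0]
    - [-1,-7,0,0,0]
    - [-1,-8,0,0,0]
    - [-1,-9,0,0,0]
    - [-1,-9.7,0,0,0]
    - [-1,-10.3,0,0,0]
    - [-1,-10.8,0,0,0]
    - [-1,-10.8,0,0,0]
    - [-1,-10.8,0,0,0]

```text
t: 6.08
eef_pos: [0.537, -0.2477, 0.1341]
orientation: [0.001, 0.699, 0.715, 0.0]
force: [-0.8, 2.6, 5.0]
grip_width: 0.0239
```

```bash
python3 - <<'E'
from h import *
s,M=st()
crop('scene',270,120,430,270,5,'pics/c2.png')
E
```

```text
t 6.08 pos [ 0.537  -0.2477  0.1341] F [-0.8  2.6  5. ] grip 0.0239
[[-0.024  1.     0.002]
 [ 1.     0.024 -0.001]
 [-0.001  0.002 -1.   ]]
```

View pics/c2.png

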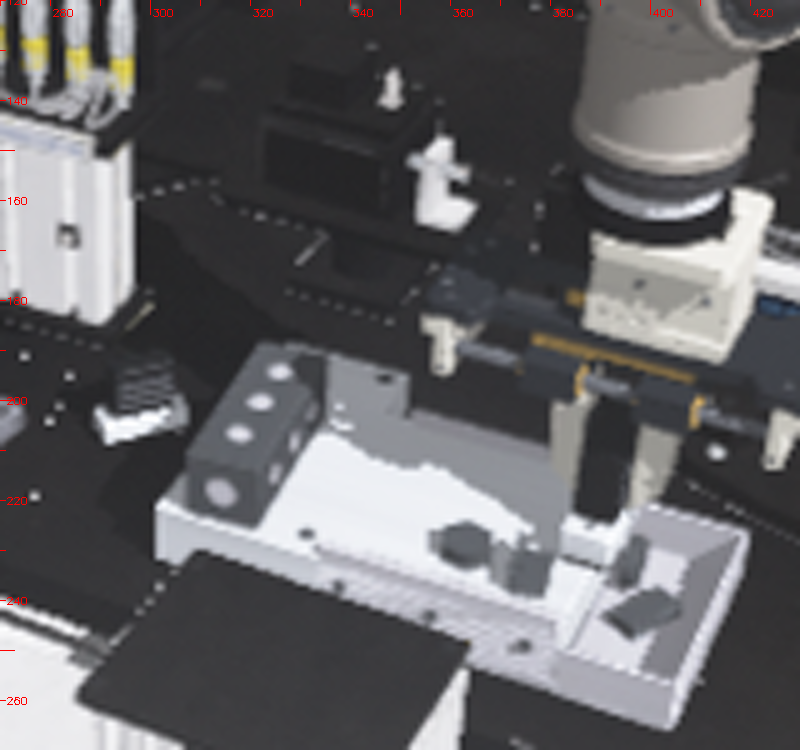

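Bar and slug are in the trough (at (398,242) and (395,232)). Hex (361,228) and angle (374,233) remain for the second lane.

Request:
move_arm:
  series:
    - [-1,0.3,0,-2,0]
    - [-1,0.3,0,-4,0]
    - [-1,3.5,-1,-4,0]
    - [-1,10.8,-4.3,-4,0]
    - [-1,10.8,-4.3,-4,0]
    - [-1,10.8,-4.3,-4,0]
    - [-1,10.8,-4.3,-4,0]
    - [-1,10.8,-4.3,-2,0]
    - [-1,10.8,-4.3,-1,0]
    - [-1,10.8,-4.3,-0.4,0]
    - [-1,10.8,-4.3,-0.1,0]
    - [-1,10.8,-4.3,0,0]
    - [-1,10.8,-4.3,0,0]

```text
t: 7.22
eef_pos: [0.4906, -0.1407, 0.1342]
orientation: [-0.0, 0.699, 0.715, -0.0]
force: [-6.3, 1.8, 8.7]
grip_width: 0.0237
```

```bash
python3 - <<'E'
from h import *
s,M=st()
crop('scene',270,120,430,270,5,'pics/d2.png')
E
```

```text
t 7.22 pos [ 0.4906 -0.1407  0.1342] F [-6.3  1.8  8.7] grip 0.0237
[[-0.024  1.    -0.001]
 [ 1.     0.024  0.   ]
 [ 0.    -0.001 -1.   ]]
```

View pics/d2.png

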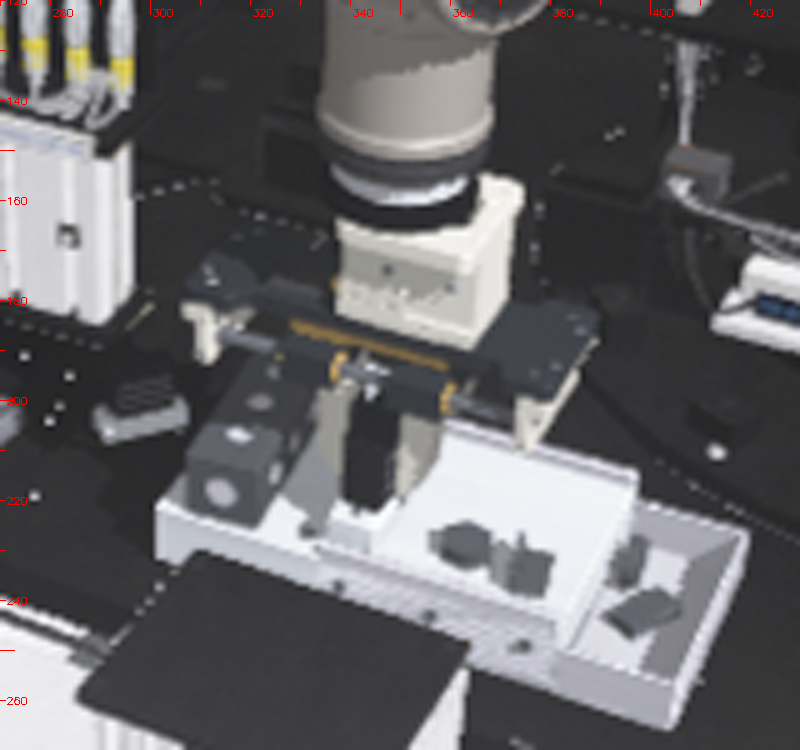

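Request:
move_arm:
  series:
    - [-1,-1,0,0,0]
    - [-1,-2,0,0,0]
    - [-1,-3,0,0,0]
    - [-1,-4,0,0,0]
    - [-1,-5,0,0,0]
    - [-1,-6,0,0,0]
    - [-1,-7,0,0,0]
    - [-1,-8,0,0,0]
    - [-1,-9,0,0,0]
    - [-1,-9.7,0,0,0]
    - [-1,-10.3,0,0,0]
    - [-1,-10.8,0,0,0]
    - [-1,-10.8,0,0,0]
    - [-1,-10.8,0,0,0]

```text
t: 8.43
eef_pos: [0.4941, -0.2492, 0.1341]
orientation: [0.001, 0.699, 0.715, 0.0]
force: [-1.2, 1.6, 5.6]
grip_width: 0.0237
```

```bash
python3 - <<'E'
from h import *
s,M=st()
crop('scene',270,120,430,270,5,'pics/e2.png')
E
```

```text
t 8.43 pos [ 0.4941 -0.2492  0.1341] F [-1.2  1.6  5.6] grip 0.0237
[[-0.023  1.     0.002]
 [ 1.     0.023 -0.001]
 [-0.001  0.002 -1.   ]]
```

View pics/e2.png

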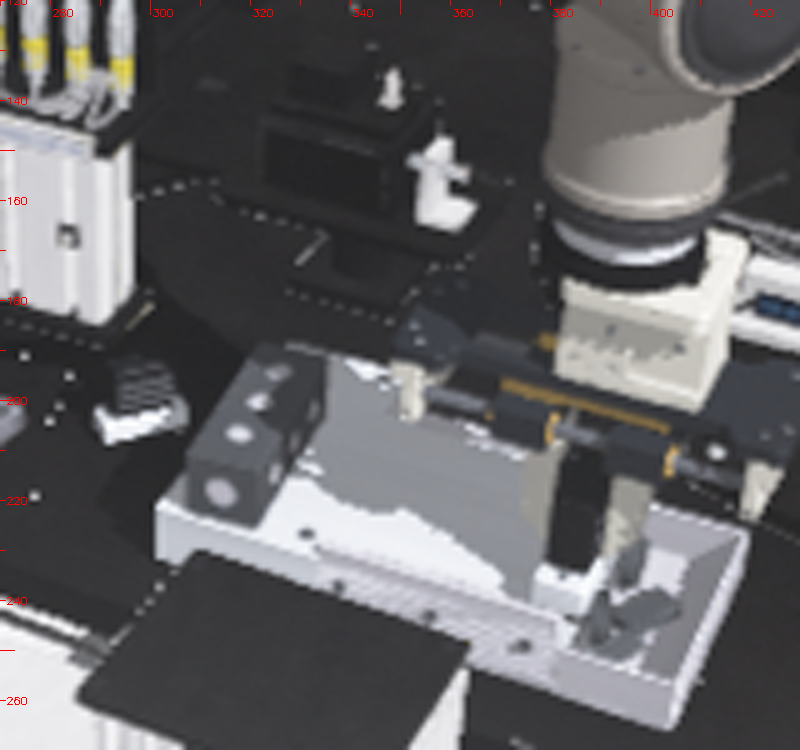

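Request:
move_arm:
  series:
    - [-1,0.3,0,-3,0]
    - [-1,0.3,0,-6,0]
    - [-1,2,0,-8,0]
    - [-1,36.7,-1.7,-8,0]
    - [-1,36.7,-1.7,-8,0]
    - [-1,36.7,-1.7,-8,0]
    - [-1,36.7,-1.7,-8,0]
    - [-1,36.7,-1.7,-8,0]
    - [-1,36.7,-1.7,-8,0]
    - [-1,36.7,-1.7,-8,0]
    - [-1,36.7,-1.7,-8,0]
    - [-1,36.7,-1.7,-8,0]
    - [-1,36.7,-1.7,-8,0]
    - [-1,36.7,-1.7,-8,0]
    - [-1,36.7,-1.7,-8,0]

```text
t: 9.73
eef_pos: [0.4682, 0.1174, 0.2131]
orientation: [0.0, 0.699, 0.715, -0.0]
force: [-0.2, -0.9, -2.7]
grip_width: 0.0239
```

```bash
python3 - <<'E'
from h import *
s,M=st()
print((M.T@(np.array([.469,.1185,.0985])-s['eef_pos'])*100).round(2))
crop('scene',290,170,430,270,5,'pics/f2.png');crop('top',320,162,420,228,7,'pics/f1.png')
E
```

```text
t 9.73 pos [0.4682 0.1174 0.2131] F [-0.2 -0.9 -2.7] grip 0.0239
[[-0.024  1.     0.   ]
 [ 1.     0.024 -0.   ]
 [-0.     0.    -1.   ]]
[ 0.11  0.09 11.46]
```

View pics/f2.png

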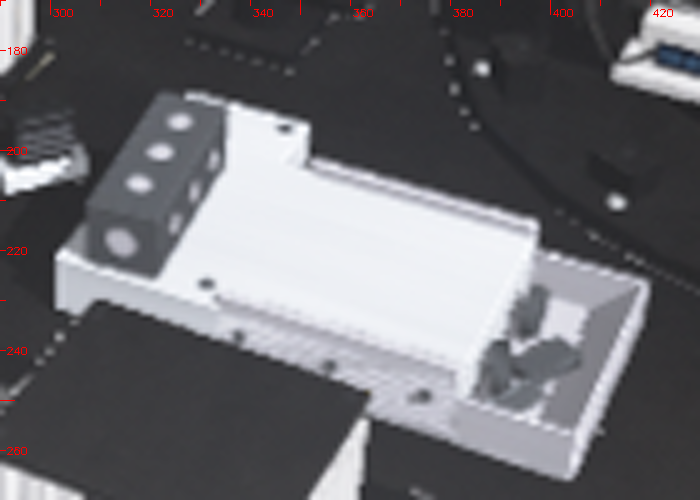

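View pics/f1.png

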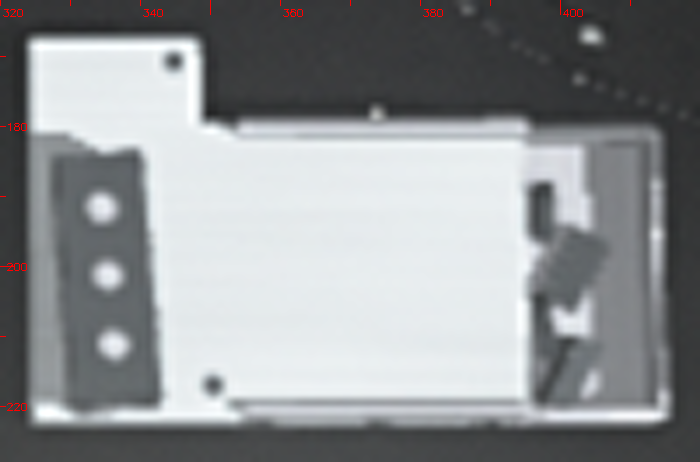

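Plate is clear; all four pieces lie in the trough (top view (395,192), (400,200), (396,210), (401,215)). Placing the block back.

Request:
move_arm:
  series:
    - [-1,0.1,0.1,4,0]
    - [-1,0.1,0.1,8,0]
    - [-1,0.1,0.1,10,0]
    - [-1,0.1,0.1,10.9,0]
    - [-1,0.1,0.1,11.2,0]
    - [-1,0.1,0.1,11.4,0]
    - [-1,0.1,0.1,11.45,0]
    - [-1,0.1,0.1,11.45,0]

```text
t: 10.5
eef_pos: [0.4696, 0.1194, 0.0999]
orientation: [0.001, 0.699, 0.715, 0.001]
force: [-0.1, 0.2, -1.9]
grip_width: 0.0237
```

Request:
move_arm:
  series:
    - [-1,0,0,0.05,0]
    - [-1,0,0,0.1,0]
    - [-1,0,0,0.12,0]
    - [-1,0,0,0.12,0]

```text
t: 10.83
eef_pos: [0.4694, 0.1196, 0.0991]
orientation: [0.001, 0.698, 0.716, 0.001]
force: [-1.6, -0.8, 7.8]
grip_width: 0.0235
```

Request:
move_arm:
  series:
    - [0.2,0,0,0.05,0]
    - [0.2,0,0,0.05,0]
    - [0.2,0,0,0.05,0]
    - [0.2,0,0,0.05,0]
    - [0.2,0,0,0.05,0]
    - [0.2,0,0,-3,0]
    - [0.2,0,0,-7,0]
    - [0.2,0,0,-11,0]
    - [0.2,0,0,-12,0]
    - [0.2,0,0,-12,0]

```text
t: 11.67
eef_pos: [0.4702, 0.1197, 0.221]
orientation: [0.002, 0.698, 0.716, 0.003]
force: [1.0, 0.2, 0.3]
grip_width: 0.0549
```

```bash
python3 - <<'E'
from h import *
from fit import *
s,M=st()
g=lambda im:(255*(im/255.)**.45).astype('uint8')
crop('scene',200,130,320,240,6,'pics/g2.png')
# post overlay
sc=optics.camera('scene')[:,:,::-1]; tp=optics.camera('top')[:,:,::-1]
pp=np.load('post.npy'); print(pp)
def draw(im,n,x0,y0,x1,y1,k,p):
    c=cv2.resize(im[y0:y1,x0:x1],None,fx=k,fy=k,interpolation=cv2.INTER_CUBIC)
    for z in(.04,.08):
        uv=((pix(n,W(p,[(a,b,z) for a,b in((-.055,-.02),(-.055,.02),(.055,.02),(.055,-.02))]))+.5-[x0,y0])*k).round().astype(int)
        cv2.polylines(c,[uv.reshape(-1,1,2)],True,(0,255,0) if z>.05 else (0,0,255),1)
    return c
a=draw(tp,'top',318,162,358,228,9,pp);b=draw(sc,'scene',295,180,345,230,9,pp)
h=max(a.shape[0],b.shape[0]);pad=lambda c:cv2.copyMakeBorder(c,0,h-c.shape[0],0,0,0)
cv2.imwrite('pics/po.png',np.hstack([pad(a),pad(b)])[:, :800])
E
```

```text
t 11.67 pos [0.4702 0.1197 0.221 ] F [1.  0.2 0.3] grip 0.0549
[[-0.024  1.     0.007]
 [ 1.     0.024  0.001]
 [ 0.001  0.007 -1.   ]]
[ 0.50250663 -0.06626908  0.12054458]
```

View pics/g2.png

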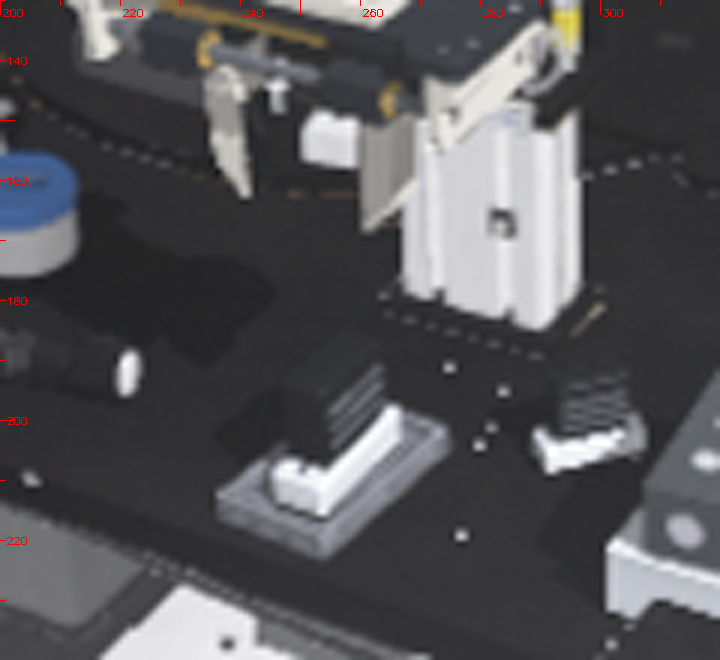

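View pics/po.png

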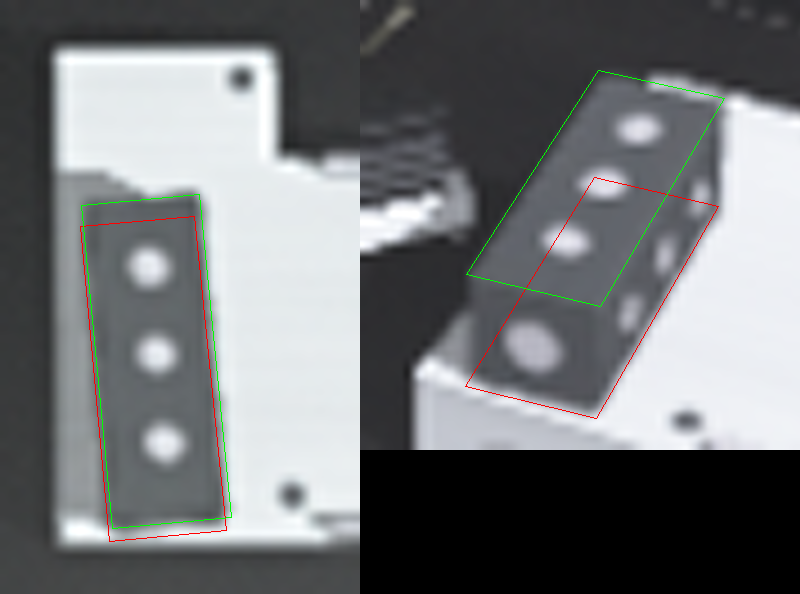

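Block is back in its tray, upright (scene (250,205)); the post outline fits both views. Now going to the post's near end.

Request:
move_arm:
  series:
    - [0.6,-10,-0.8,0,-0.093]
    - [0.6,-19.1,-1.5,0,-0.093]
    - [0.6,-19.1,-1.5,0,-0.093]
    - [0.6,-19.1,-1.5,0,-0.093]
    - [0.6,-19.1,-1.5,0,-0.093]
    - [0.6,-19.1,-1.5,4,-0.093]
    - [0.6,-19.1,-1.5,6,-0.093]
    - [0.6,-19.1,-1.5,6,-0.093]
    - [0.6,-19.1,-1.5,6,-0.093]
    - [0.6,-19.1,-1.5,6,-0.093]

```text
t: 12.65
eef_pos: [0.4586, -0.0717, 0.1577]
orientation: [-0.0, 0.664, 0.747, -0.0]
force: [-0.2, -0.4, 0.5]
grip_width: 0.0734
```

```bash
python3 - <<'E'
from h import *
s,M=st()
pp=np.load('post.npy');c,q=np.cos(pp[2]),np.sin(pp[2])
print((M.T@(np.array([pp[0]-.043*c,pp[1]-.043*q,.111])-s['eef_pos'])*100).round(2), np.arctan2(-M[0,0],M[1,0]))
crop('scene',280,130,400,240,6,'pics/h2.png')
E
```

```text
t 12.65 pos [ 0.4586 -0.0717  0.1577] F [-0.2 -0.4  0.5] grip 0.0734
[[-0.117  0.993 -0.   ]
 [ 0.993  0.117  0.   ]
 [ 0.    -0.    -1.   ]]
[0.01 0.13 4.67] 0.1177291688608433
```

View pics/h2.png

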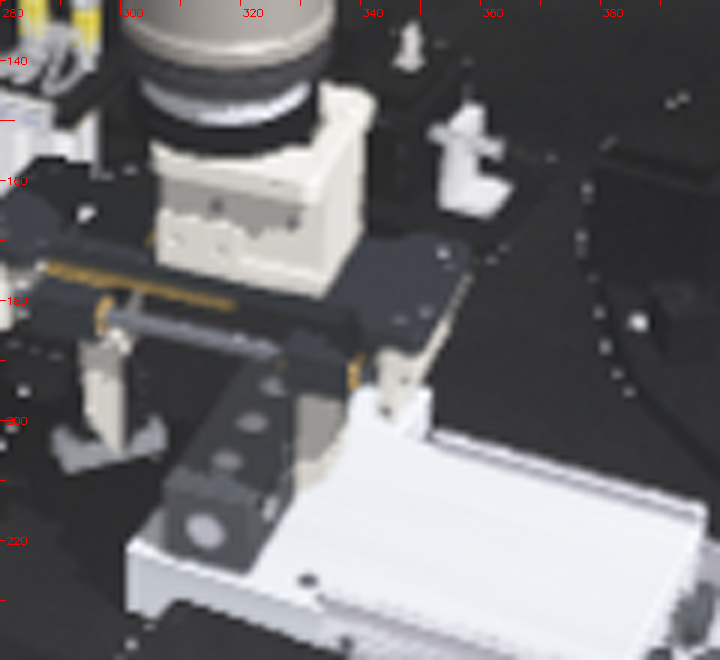

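Fingers straddle the post near its end (scene 298–338, 200). Descend and close lightly.

Request:
move_arm:
  series:
    - [0.6,0,0.1,3,0]
    - [0.6,0,0.1,4.4,0]
    - [0.6,0,0.1,4.7,0]
    - [0.6,0,0.1,4.7,0]
    - [-1,0,0.1,4.7,0]
    - [-1,0,0.1,4.7,0]
    - [-1,0,0.1,4.7,0]
    - [-1,0,0.1,4.7,0]
    - [-1,0,0.1,4.7,0]
    - [-1,0,0.1,4.7,0]
    - [-1,0,0.1,4.7,0]
  newtons: 8

```text
t: 13.62
eef_pos: [0.4594, -0.0717, 0.1108]
orientation: [0.0, 0.665, 0.747, 0.0]
force: [-1.6, 1.4, 4.7]
grip_width: 0.0401
```

```bash
python3 - <<'E'
from h import *
s,M=st()
# arc: tool y forward, z down
pp=np.load('post.npy');c,q=np.cos(pp[2]),np.sin(pp[2])
piv=pp[:2]+.055*np.array([c,q]); d=piv-s['eef_pos'][:2]; h=d@[c,q]; v=s['eef_pos'][2]-.047-.04; print(h,v)
L=np.hypot(h,v);a0=np.arctan2(v,h)
for t in range(0,95,5):
    a=a0+np.radians(t); print(t,round(100*(h-L*np.cos(a)),1),round(-100*(L*np.sin(a)-v),1))
E
```

```text
t 13.62 pos [ 0.4594 -0.0717  0.1108] F [-1.6  1.4  4.7] grip 0.0401
[[-0.117  0.993  0.   ]
 [ 0.993  0.117  0.   ]
 [ 0.     0.    -1.   ]]
0.09849038788075916 0.023846104085869256
0 0.0 -0.0
5 0.2 -0.8
10 0.6 -1.7
15 1.0 -2.5
20 1.4 -3.2
25 1.9 -3.9
30 2.5 -4.6
35 3.1 -5.2
40 3.8 -5.8
45 4.6 -6.3
50 5.3 -6.7
55 6.2 -7.1
60 7.0 -7.3
65 7.8 -7.5
70 8.7 -7.7
75 9.6 -7.7
80 10.5 -7.7
85 11.4 -7.6
90 12.2 -7.5
```

Request:
move_arm:
  series:
    - [-1,0,0.1,-0.4,0]
    - [-1,0,0.2,-0.8,0]
    - [-1,0,0.4,-1.2,0]
    - [-1,0,0.6,-1.7,0]
    - [-1,0,0.8,-2.1,0]
    - [-1,0,1.0,-2.5,0]
    - [-1,0,1.2,-2.9,0]
    - [-1,0,1.4,-3.2,0]
    - [-1,0,1.4,-3.2,0]

```text
t: 14.37
eef_pos: [0.4739, -0.0701, 0.1433]
orientation: [0.001, 0.664, 0.747, 0.0]
force: [-0.1, 0.7, -0.7]
grip_width: 0.0401
```

```bash
python3 - <<'E'
from h import *
s,M=st()
crop('scene',280,130,400,240,6,'pics/i2.png')
E
```

```text
t 14.37 pos [ 0.4739 -0.0701  0.1433] F [-0.1  0.7 -0.7] grip 0.0401
[[-0.117  0.993  0.002]
 [ 0.993  0.117 -0.   ]
 [-0.001  0.002 -1.   ]]
```

View pics/i2.png

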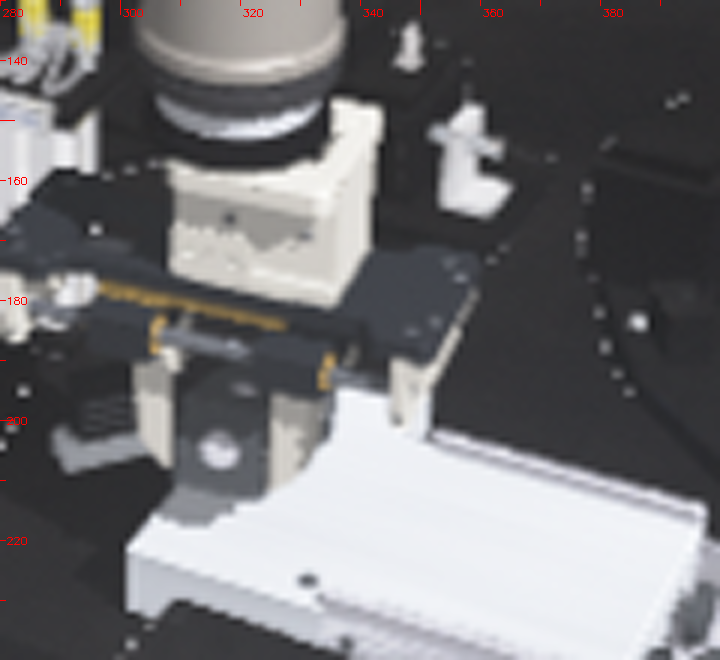

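Request:
move_arm:
  series:
    - [-1,0,0.3,-0.4,0]
    - [-1,0,0.6,-0.8,0]
    - [-1,0,0.9,-1.1,0]
    - [-1,0,1.2,-1.5,0]
    - [-1,0,1.5,-1.8,0]
    - [-1,0,1.9,-2.1,0]
    - [-1,0,2.3,-2.4,0]
    - [-1,0,2.7,-2.7,0]
    - [-1,0,3.2,-3.0,0]
    - [-1,0,3.2,-3.0,0]

```text
t: 15.25
eef_pos: [0.5059, -0.0663, 0.1734]
orientation: [0.001, 0.664, 0.747, 0.0]
force: [-3.6, 0.4, 3.8]
grip_width: 0.0398
```

```bash
python3 - <<'E'
from h import *
s,M=st()
crop('scene',280,120,400,230,6,'pics/j2.png'); crop('top',300,150,370,230,7,'pics/j1.png')
E
```

```text
t 15.25 pos [ 0.5059 -0.0663  0.1734] F [-3.6  0.4  3.8] grip 0.0398
[[-0.117  0.993  0.001]
 [ 0.993  0.117 -0.   ]
 [-0.     0.001 -1.   ]]
```

View pics/j2.png

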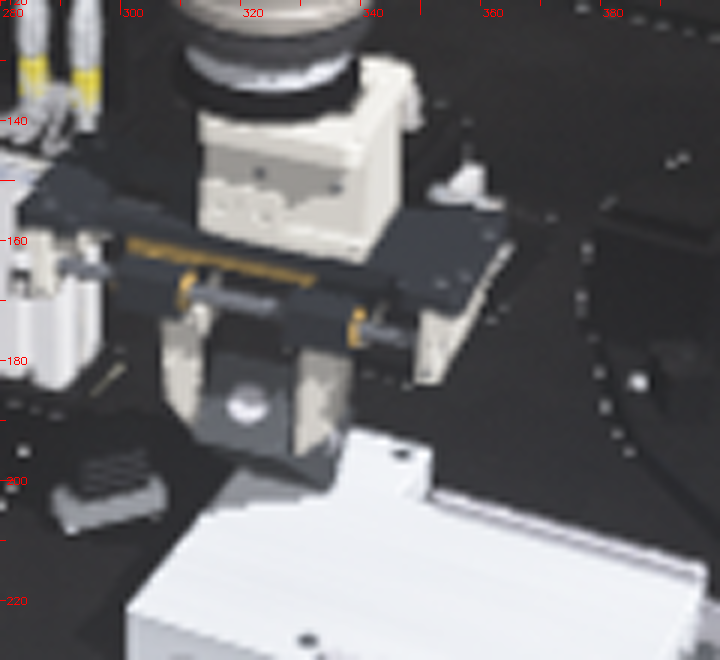

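View pics/j1.png

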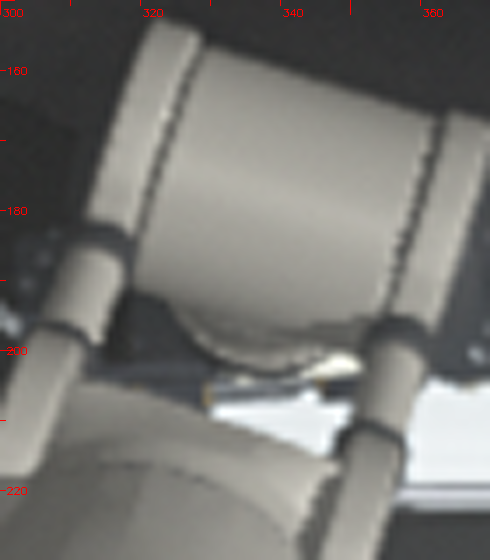

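Request:
move_arm:
  series:
    - [-1,0,0.4,-0.2,0]
    - [-1,0,0.7,-0.4,0]
    - [-1,0,1.1,-0.6,0]
    - [-1,0,1.6,-0.8,0]
    - [-1,0,2.0,-0.9,0]
    - [-1,0,2.4,-1.0,0]
    - [-1,0,2.8,-1.1,0]
    - [-1,0,3.2,-1.2,0]
    - [-1,0,3.6,-1.3,0]
    - [-1,0,4.1,-1.4,0]
    - [-1,0,4.1,-1.4,0]

```text
t: 16.27
eef_pos: [0.547, -0.0615, 0.1868]
orientation: [0.001, 0.664, 0.747, 0.001]
force: [-0.4, 0.9, 4.2]
grip_width: 0.0402
```

```bash
python3 - <<'E'
from h import *
s,M=st()
crop('scene',280,110,400,220,6,'pics/k2.png')
E
```

```text
t 16.27 pos [ 0.547  -0.0615  0.1868] F [-0.4  0.9  4.2] grip 0.0402
[[-0.117  0.993  0.002]
 [ 0.993  0.117  0.   ]
 [-0.     0.002 -1.   ]]
```

View pics/k2.png

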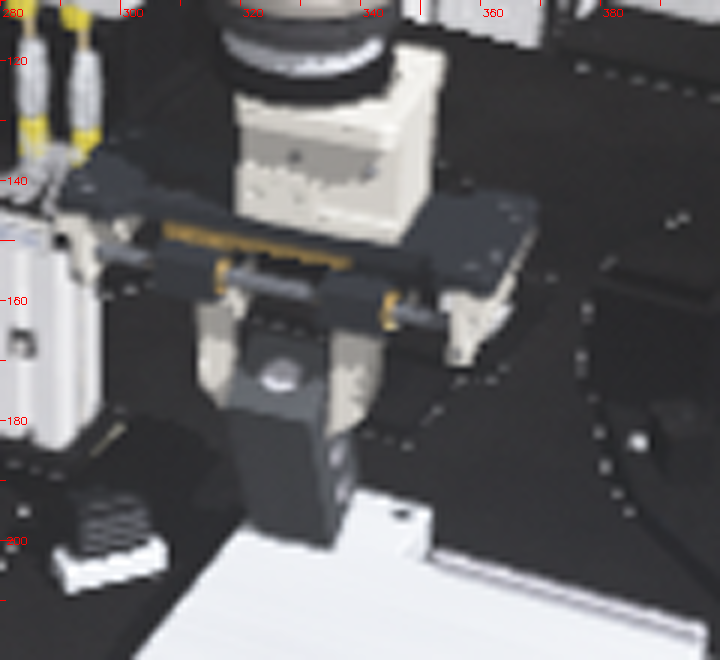

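The post is about 70° up with its far edge on the plate (bottom at (322–334, 200)). Continuing to upright.

Request:
move_arm:
  series:
    - [-1,0,0.3,0,0]
    - [-1,0,0.6,0,0]
    - [-1,0,0.9,0,0]
    - [-1,0,1.2,0,0]
    - [-1,0,1.5,0,0]
    - [-1,0,1.8,0,0]
    - [-1,0,2.1,0.05,0]
    - [-1,0,2.4,0.1,0]
    - [-1,0,2.7,0.1,0]
    - [-1,0,3.0,0.15,0]
    - [-1,0,3.3,0.2,0]
    - [-1,0,3.5,0.2,0]
    - [-1,0,3.5,0.2,0]

```text
t: 17.4
eef_pos: [0.5808, -0.0574, 0.1842]
orientation: [-0.0, 0.664, 0.747, 0.0]
force: [0.4, -0.1, 1.5]
grip_width: 0.04
```

```bash
python3 - <<'E'
from h import *
s,M=st()
crop('scene',290,110,390,220,7,'pics/l2.png')
E
```

```text
t 17.4 pos [ 0.5808 -0.0574  0.1842] F [ 0.4 -0.1  1.5] grip 0.04
[[-0.117  0.993  0.   ]
 [ 0.993  0.117  0.   ]
 [ 0.     0.    -1.   ]]
```

View pics/l2.png

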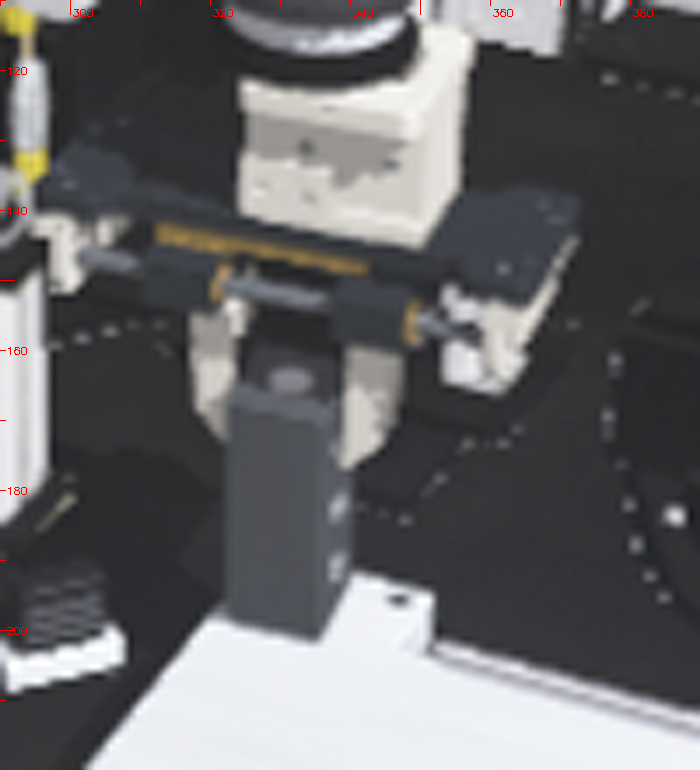

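Request:
move_arm:
  series:
    - [-0.1,0,0,0,0]
    - [0,0,0,0,0]
    - [0.2,0,0,0,0]
    - [0.4,0,0,0,0]
    - [0.4,0,0,0,0]
    - [0.4,0,0,0,0]
    - [0.4,0,0,0,0]

```text
t: 18.03
eef_pos: [0.5804, -0.0575, 0.1845]
orientation: [-0.0, 0.665, 0.747, 0.0]
force: [0.1, -0.0, -0.0]
grip_width: 0.0636
```

```bash
python3 - <<'E'
from h import *
s,M=st()
crop('scene',290,110,390,220,7,'pics/m2.png')
E
```

```text
t 18.03 pos [ 0.5804 -0.0575  0.1845] F [ 0.1 -0.  -0. ] grip 0.0636
[[-0.117  0.993  0.   ]
 [ 0.993  0.117  0.   ]
 [ 0.     0.    -1.   ]]
```

View pics/m2.png

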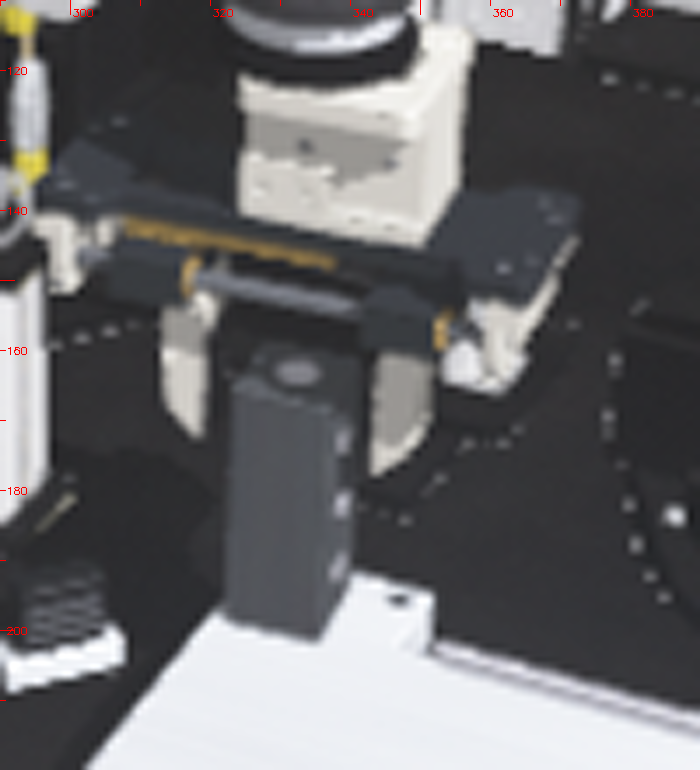

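Post stands free (base (321–334, 200), top (323–338, 163)) between the open fingers. Lifting clear.

Request:
move_arm:
  series:
    - [0.4,0,0,-2,0]
    - [0.4,0,0,-5,0]
    - [0.4,0,0,-9,0]
    - [0.4,0,-3,-12,0]
    - [0.4,0,-10,-12,0]
    - [0.4,0,-14,-12,0]
    - [0.4,12,-16,-12,0]
    - [0.4,22,-16,-12,0]
    - [0.4,22,-16,-12,0]
    - [0.4,22,-16,-12,0]
    - [0.4,22,-16,-12,0]
    - [0.4,22,-16,-12,0]
    - [0.4,22,-16,-12,0]
    - [0.4,22,-16,-12,0]

```text
t: 19.25
eef_pos: [0.3956, 0.1429, 0.3047]
orientation: [0.0, 0.663, 0.748, 0.0]
force: [0.8, -0.5, 0.2]
grip_width: 0.0642
```

```bash
python3 - <<'E'
from h import *
s,M=st()
crop('scene',180,130,480,290,2,'pics/n2a.png');crop('scene',290,150,430,270,5,'pics/n2.png');crop('top',310,140,430,230,6,'pics/n1.png')
E
```

```text
t 19.25 pos [0.3956 0.1429 0.3047] F [ 0.8 -0.5  0.2] grip 0.0642
[[-0.12   0.993  0.001]
 [ 0.993  0.12  -0.   ]
 [-0.     0.001 -1.   ]]
```

View pics/n2.png

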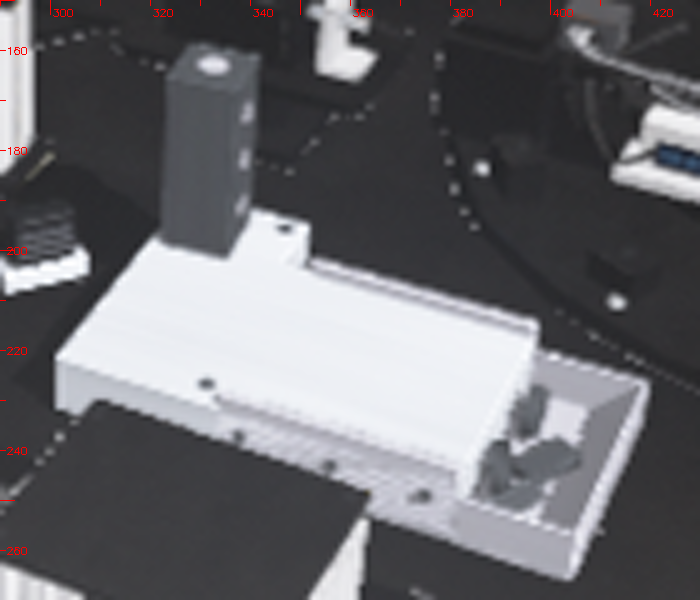

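View pics/n1.png

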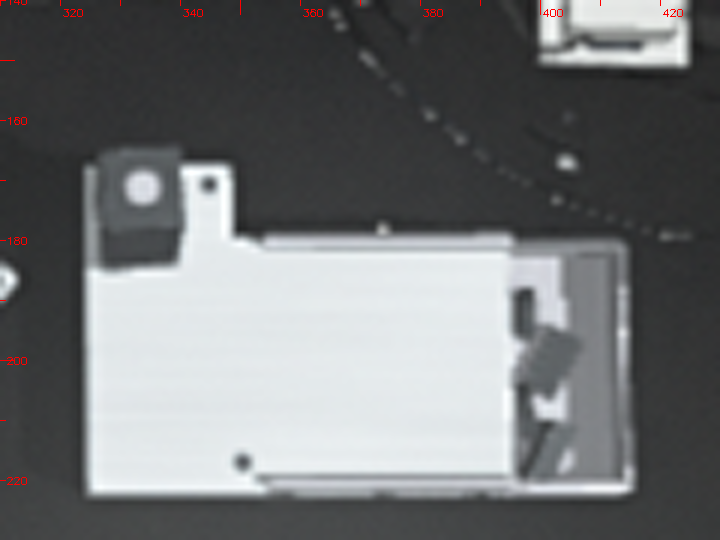

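View pics/n2a.png

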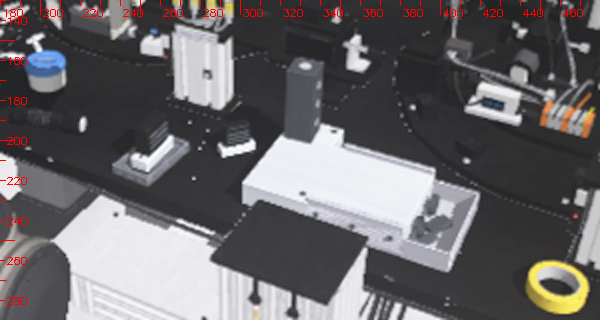

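Final views: post upright on the ear end, plate bare, four offcuts in the trough, block standing in its tray, bystanders unmoved.

```bash
python3 -c "
from cell import bot
print(bot.close_job())"
```

```text
the job is handed in; nothing more can be done
None
```

The job is done and handed in at about 19.4 s of the 64 s allowed.

- **Wiping:** I took the larger scraper block from its tray and wiped two lanes in light contact with the plate, about 5–9 N down. The last pictures show the plate bare and all four offcuts in the trough. One or two of them lean against the trough wall at the plate's end.
- **Block:** I lowered it until it touched the tray floor (7.8 N) and released it. It stands on its sole in the tray.
- **Post:** I gripped it lightly (8 N) near its -x end and tipped it about its far lower edge. Wrist readings taken along the way stayed within about 5 N of zero. I let go once it was upright, and it stands free on the plate's ear end.
- **Other objects:** The tape roll, torch, grease tub and the smaller look-alike block look unmoved in the pictures. I did not measure their positions.

No check failed. The plate fit differed from some scene-camera corners by up to about 3 pixels. The block's angle in its tray was uncertain by about 0.06 rad, which the grip and the tray's clearance absorbed.

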